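Take up the brake shoe at the star wheel

ROBOT

A 7-joint arm with a two-finger parallel gripper is mounted at the origin on a cart in front of the work surface, level with it; the furniture and walls round the work are solid. World frame = base frame: x ahead of the robot, y to its left, z up, the work surface at z = 0. Lengths are in m, angles in rad, forces in N, time in s.
With the tool pointing down it reaches from about 0.425 to 0.875 m from the base axis. Payload 4.7 kg.
Tool frame: the origin (TCP) lies where the fingers leave the gripper's body, on its centre line; the fingertips stand 70 mm ahead of it and the grasp point (between the pads) lies 51 mm ahead of it; z points along the fingers, y is the line along which they close (so a half turn about z gives the same grasp; the last joint's range is limited). The gripper opens to 87 mm and grips with 3 to 60 N. Pads are 19 mm wide; open, the fingers measure 117 mm over their backs; the gripper's body (75 mm by 190 mm) begins 51 mm behind the grasp point.
Start: joints at [-1.091, 0.321, -0.07, 1.45, 0.023, 1.371, -0.057], TCP at [0.292, 0.581, 0.292] pointing down, gripper open.
Joint ranges: [-2.86, 2.86], [-0.3, 2.09], [-1.38, 1.24], [0.06, 2.45], [-1.56, 4.7], [0.09, 2.05], [-2.69, 2.69]. Speed limits (rad/s): [2.57, 2.57, 3.14, 3.14, 3.14, 3.14, 3.14].

INTERFACE

Orientations are given as a rotation vector (axis times angle).
In Python, from bench import ctrl gives the robot as it stands.
- The arm moves only by the tool drive_tool, never from a script. Its argument "motion" is a list of rows, each a list of 3 entries, a list of its own where there are three numbers: the shift along the tool's x, y, z in cm, then the turn, a rotation vector about the tool's x, y, z in degrees, then the opening, from -1 (shut) to 1 (fully open). In form: [[[x, y, z], [ax, ay, az], claw], ...]. A call has 1 to 12 rows; each row shifts and turns the commanded pose from where the row before left it, along the tool's axes as they then stand; what a row does not reach is not made up. A row lasts 1/8 s, in which the tool goes at most 62.5 mm and 10.7 degrees, less where a joint would pass 70% of its speed; a pose out of reach is approached as far as the arm can. A call with a gripper value outside its range is refused whole. The fingers move at their own pace and stop on an object; "force" is the grip in N (left out, the last holds). Time passes only in rows, so rows that do not move let the fingers close. It gives the time, the measured TCP pose, the force, the opening and the grip force at its end, in the units of the state.
- ctrl.get_state(): the state, without advancing time (a new reading comes with each control period).
- ctrl.get_image(name): name is "side" or "top"; returns the picture (400x640x3 uint8, red, green, blue); there is no depth.
- ctrl.calibration(name): a dict with "K" (3x3 intrinsics, pixels), "distortion" ([k1, k2, p1, p2, k3] as OpenCV has them; the pictures are not rectified), "origin" and "attitude" of the camera in the world. Camera axes: x right, y up, looking along -z (the intrinsics and any distortion apply to the point x, -y, -z); pixel columns grow to the right and rows downward; lengths in m; the calibration is good to about 2 mm. A picture is of the moment at which its call begins. calibration takes no time and is no camera call.
- ctrl.close_job(): hands the job in; it is judged then, once.
The state is a dict: "time": time; "joint_positions": joint angles; "qd": joint speeds; "joint_torque": joint torques, N m; "position": TCP position; "tool_rot": TCP orientation; "ft_force": force on the tool from outside, world axes, zero at the start; "torque": the same for the moment, N m; "grip_width": opening from 0.0 (shut) to 1.0 (fully open); "grip_force": force on a finger pad.
Only numpy, scipy, OpenCV 4.12 (cv2) and the standard library are available. Lean on these libraries where they do the work, as an engineer would, in place of code of your own. Each camera call takes 0.05 s, during which the arm holds its last target. There are 200 camera calls.

TASK

Take the adjusting tool from its stand, reach its blade through the narrow slot of the brake adjuster and push the hidden star wheel round in the direction of the arrow, about a tooth a stroke as the slot allows, until the shoe bears firmly on the drum and the wheel will turn no further. Feel for the teeth: once the shoe bears, 10 N on the tooth is firm enough and 20 N overtightens it; never jam the tool into the adjuster with 40 N, and do not push the shoe by hand. Then put the tool back into its stand, upright and fully home, and leave the other things alone.

Things in the scene. Friction and masses are not known exactly. Their poses are not given: they have to be found in the camera images.
- adjuster: grey box-shaped brake adjuster, fixed to the table; cover 78 mm along its x, 60 mm along its y, top of the cover 76 mm high; base plate 116 mm long in x. Origin on the table under its centre, z up. A raised arrow on the cover beside the slot points along its +x.
- slot (a point): centre of the access slot at the top of the cover, axes as the adjuster's: slot 34 mm long along x, 14 mm wide along y, through the 4 mm cover. With the blade's tip 13 to 16 mm below this point it engages the teeth of the wheel; a blade that stops 6 to 9 mm below it stands on a tooth: shift it a few mm along x
- wheel_axis (a point): centre of the star wheel inside the adjuster, 34 mm below slot, fixed; axes as the adjuster's, wheel axis along y. The wheel's angle is not given and varies. 10 straight teeth with rounded tips, 5 mm thick, 12 mm wide (y), tip radius 26 mm, root radius 16 mm. It has friction only (3 to 5 N at the teeth, no click) and stays where it is left. Turned at the top along -x it draws the shoe back
- shoe: dark brake shoe (34 x 32 mm) on a push rod from the adjuster's +y side. Origin inside the adjuster, on the rod's axis 42 mm above the table, axes as the adjuster's. Each tooth pushed along +x moves it 2.5 mm along +y toward the drum. When it bears on the drum the wheel stops and the force climbs steeply: 10 N at the tooth, held a moment, bears firmly enough, 20 N is too much
- shoe_face (a point): centre of the shoe's flat face toward the drum, 50 mm along +y from the shoe's origin, 42 mm above the table
- drum: fixed steel brake drum, upright axis, rim 40 mm in radius, 80 mm high, base flange 47 mm in radius; origin on the table on its axis
- drum_center (a point): point on the drum's axis, 42 mm above the table. shoe_face lies 40 mm from this point when it touches; the gap at the start is 5 to 9 mm, more than one stroke of the blade in the slot can close
- tool: loose adjusting tool, 120 mm long, 90 g: handle above, flat steel blade below; origin at the blade's tip, z up along the tool, axes as tool_grip
- tool_grip (a point): centre of the tool's black handle (16 mm thick in x, 22 mm wide in y, 70 mm long in z); it stands upright in its stand, blade down. The handle reaches 35 mm below and above this point. Below it is a ferrule 16 x 20 mm, 5 mm high, then the blade, 4 mm thick in x, 8 mm wide in y, its rounded tip 85 mm below this point
- tool_tip (a point): tip of the tool's blade, centre, 85 mm below tool_grip; axes as tool_grip
- stand_hole (a point): centre of the mouth of the hole in the fixed wooden tool stand (60 x 60 mm, top face 52 mm above the table). The hole is 9 mm in x, 13 mm in y, 49 mm deep with a 1.5 mm chamfer; with the tool home its ferrule rests on the top face and its tip is 45 mm below this point
- beaker: small empty beaker, 57 mm wide, 71 mm high, bystander; origin under its centre
- tape_roll: roll of black tape, 55 mm wide, 19 mm high, lying flat, bystander; origin under its centre
- vial: small sample vial with black cap, 25 mm wide, 62 mm high, standing, bystander; origin under its centre

How it is judged:
By the outcome, as a careful person would: the job done as asked, in the order asked, and still so for the second after the job is handed in, with the robot touching nothing.
It also fails if it takes over 72 s, if anything falls off the work surface, if the arm or the gripper's body presses on something with over 40 N, if the wrist force passes 120 N, or if a joint passes its speed limit or range.

## Working session

There is one attempt and no reset: what is moved stays moved. The work goes in short steps, Python scripts to look and compute and a tool call to move; the robot and the scene stay as the last step left them, time stands still between calls to the robot, and variables do not carry over. Pictures are saved under pics/ and viewed, at most 13 in all, crops included, and the job is handed in when it is done.

Besides the shell and the picture viewer there is one more tool, called after ">>>" as a command line: name --argument value ..., lists and objects as JSON in quotes. drive_tool: Moves the arm, as the interface text tells. Its arguments: {"type":"object","properties":{"motion":{"type":"array","items":{"type":"array"}},"force":{"type":"number"}},"required":["motion"]}

```bash
mkdir -p pics; ls; python3 - <<'E'
from bench import ctrl
import cv2,numpy as np
np.set_printoptions(precision=4,suppress=True)
for n in ("top","side"):
    im=ctrl.get_image(n); cv2.imwrite(f"pics/{n}0.png",cv2.cvtColor(im,cv2.COLOR_RGB2BGR)); print(n,ctrl.calibration(n))
s=ctrl.get_state(); print(s)
E
```

```text
pics
top {'K': array([[449.158 ,   0.    , 331.1505],
       [  0.    , 449.158 , 200.6622],
       [  0.    ,   0.    ,   1.    ]]), 'distortion': array([0.0248, 0.    , 0.    , 0.    , 0.    ]), 'origin': array([ 0.3754, -0.0379,  1.2559]), 'attitude': array([ 0.1092, -0.113 , -1.5929])}
side {'K': array([[412.069 ,   0.    , 312.3805],
       [  0.    , 412.069 , 199.8014],
       [  0.    ,   0.    ,   1.    ]]), 'distortion': array([0.0225, 0.    , 0.    , 0.    , 0.    ]), 'origin': array([ 0.1791, -0.7715,  0.395 ]), 'attitude': array([ 1.1785, -0.2594, -0.4195])}
{'time': 0.1, 'joint_positions': array([-1.0909,  0.3218, -0.0701,  1.4515,  0.0226,  1.3708, -0.0569]), 'qd': array([ 0.0008, -0.0014,  0.0003, -0.0022,  0.0022, -0.0006, -0.0005]), 'joint_torque': array([ -0.0001, -49.257 ,  -0.4057, -31.3399,  -0.0641,   0.0395,
         0.0001]), 'position': array([0.2918, 0.5804, 0.2913]), 'tool_rot': array([-0.7249, -3.0565,  0.0027]), 'ft_force': array([-0.5864,  0.4204, -0.2818]), 'torque': array([-0.0185, -0.0424,  0.0196]), 'grip_force': 0.0, 'grip_width': 1.0018212017485861}
```

View pics/top0.png

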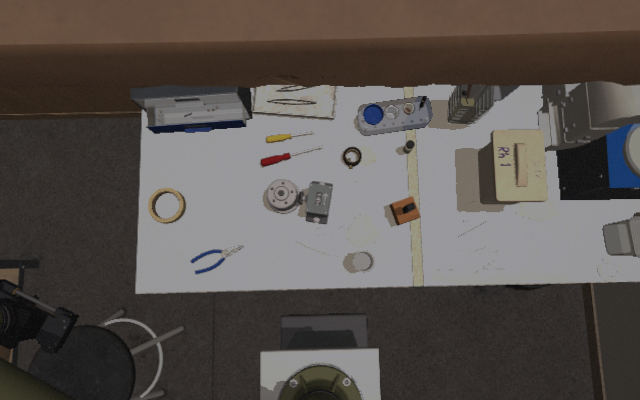

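View pics/side0.png

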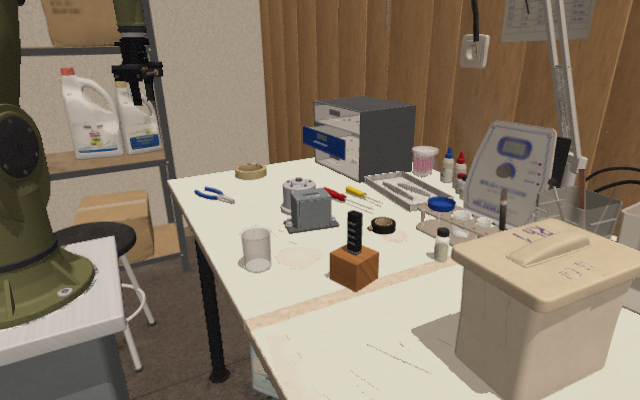

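The top view shows the drum (283,196), adjuster (319,202), stand with the tool (405,210), beaker (361,261), vial (408,147) and tape (352,157). The side view shows the tool handle at (354,232) and the adjuster at (311,210). I'll enlarge the parts I need.

```bash
cat > h.py <<'E'
import cv2,numpy as np
from scipy.spatial.transform import Rotation as R
from bench import ctrl
np.set_printoptions(precision=4,suppress=True)
def cam(n):
    c=ctrl.calibration(n); return c["K"],np.array(c["distortion"]),np.array(c["origin"]),R.from_rotvec(c["attitude"]).as_matrix()@np.diag([1,-1,-1])
def ray(n,uv):
    K,d,o,M=cam(n); p=cv2.undistortPoints(np.array(uv,float).reshape(-1,1,2),K,d).reshape(-1,2)
    return o,np.c_[p,np.ones(len(p))]@M.T
def plane(n,uv,z):
    o,r=ray(n,uv); return o+r*((z-o[2])/r[:,2])[:,None]
def proj(n,P):
    K,d,o,M=cam(n); return cv2.projectPoints((np.array(P,float).reshape(-1,3)-o)@M,np.zeros(3),np.zeros(3),K,d)[0].reshape(-1,2)
def shot(n,f=None,crop=None,k=5):
    im=cv2.cvtColor(ctrl.get_image(n),cv2.COLOR_RGB2BGR)
    if f:
        c=im if crop is None else im[crop[1]:crop[3],crop[0]:crop[2]]
        cv2.imwrite(f,cv2.resize(c,None,fx=k,fy=k,interpolation=cv2.INTER_CUBIC))
    return im
E
python3 - <<'E'
from h import *
a=cv2.imread("pics/top0.png")[140:240,260:430]; a=cv2.resize(a,None,fx=4.7,fy=4.7,interpolation=cv2.INTER_CUBIC); cv2.imwrite("pics/topc.png",a)
a=cv2.imread("pics/side0.png")[165:295,270:410]; a=cv2.resize(a,None,fx=4.6,fy=4.6,interpolation=cv2.INTER_CUBIC); cv2.imwrite("pics/sidec.png",a)
print(plane("top",[[319,202]],.076),plane("top",[[405,210]],.052),plane("top",[[283,196]],.08))
E
```

```text
[[ 0.5401 -0.0106  0.076 ]] [[ 0.5159 -0.2415  0.052 ]] [[0.5579 0.0842 0.08  ]]
```

View pics/topc.png

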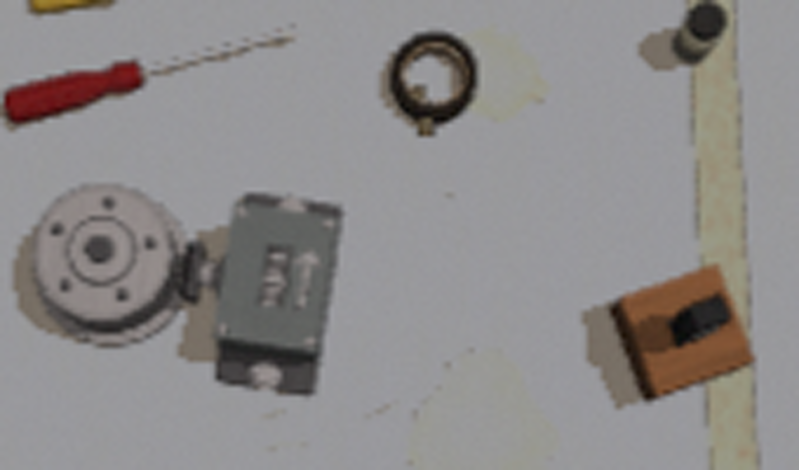

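View pics/sidec.png

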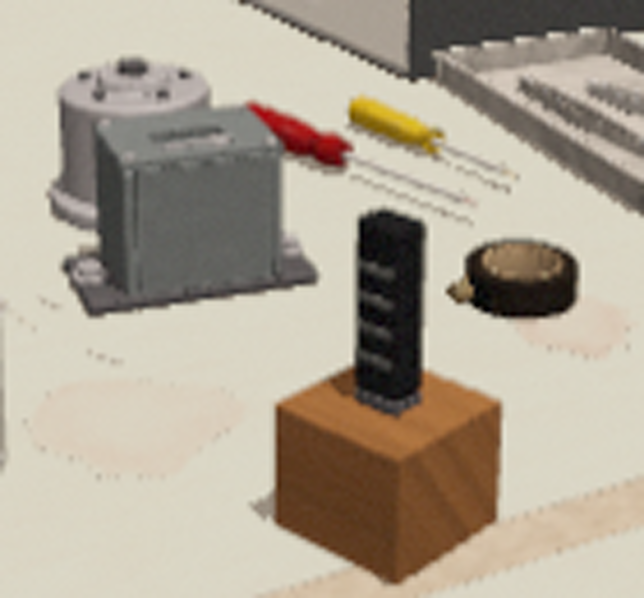

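The crops show the slot at about top px (318,198.5) with its arrow pointing image-up (roughly world +x). The tool handle's top is near (411,205), and the stand is turned about 20°. Next I measure these with masks.

```bash
python3 - <<'E'
from h import *
t=cv2.imread("pics/top0.png"); s=cv2.imread("pics/side0.png")
hsv=cv2.cvtColor(t,cv2.COLOR_BGR2HSV)
for p in [(318,175),(313,190),(325,205),(318,198),(405,205),(395,212),(411,207),(311,220),(280,185),(301,197)]: print(p,hsv[p[1],p[0]])
g=cv2.cvtColor(t,cv2.COLOR_BGR2GRAY)
print(g[180:224,302:338])
E
```

```text
(318, 175) [120   3 155]
(313, 190) [60  3 96]
(325, 205) [75  5 99]
(318, 198) [  7  18 126]
(405, 205) [ 13 141  78]
(395, 212) [ 12 145  67]
(411, 207) [30  6 40]
(311, 220) [173  14  71]
(280, 185) [  4  14 145]
(301, 197) [10 12 65]
[[152 152 152 ... 153 151 153]
 [153 153 152 ... 153 154 154]
 [153 152 153 ... 152 153 153]
 ...
 [152 153 153 ... 153 152 153]
 [154 152 153 ... 151 154 153]
 [152 153 153 ... 153 153 153]]
```

```bash
python3 - <<'E'
from h import *
np.set_printoptions(linewidth=220)
t=cv2.imread("pics/top0.png"); s=cv2.imread("pics/side0.png")
gs=cv2.cvtColor(s,cv2.COLOR_BGR2GRAY); g=cv2.cvtColor(t,cv2.COLOR_BGR2GRAY)
print("side handle"); 
for r in range(209,256,3): print(r,gs[r,342:366])
print("top handle")
for r in range(196,218): print(r,g[r,398:420])
print("cover")
for r in range(180,226): print(r,g[r,303:336])
E
```

```text
side handle
209 [213 213 213 212 214 213 213 213 213 213 211 196 214 214 213 213 212 200 199 175 175 180 213 212]
212 [213 212 213 213 211 184  81  56  34  32  32  36  32  36  27  36  67 121 150 165 214 212 213 211]
215 [214 214 213 213 211 172  19  20  15  13  22  21  29  28  33  31  24  24  25  37 115 213 213 213]
218 [213 213 213 213 209 124  13  20  16  20  16  17  15  17  19  25  22  16  25  53 148 213 213 213]
221 [214 213 213 213 208 125  52  27  17  21  21  16  20  12  22  20  23  24  24  55 148 214 213 212]
224 [213 214 213 213 208 124  23  28  39  49  60  71  69  57  22  26  17  22  19  51 147 213 214 213]
227 [213 212 213 213 206 126  24  17  25  13  19  24  16  21  19  22  22  20  28  72 183 213 215 212]
230 [213 213 213 213 208 126  36  43  52  69  78  62  49  31  21  22  24  28  15  73 181 212 212 212]
233 [212 212 212 213 208 126  21  18  15  20  12  15  17  19  23  23  14  15  25  74 181 213 212 213]
236 [213 213 213 213 207 132  48  58  57  62  74  58  28  23  26  27  25  27  20  88 204 213 213 213]
239 [214 213 213 213 208 127  20  13  19  21  10  23  29  23  24  25
[... 8210 characters left out ...]
2 154 152]
221 [153 153 149 133 106  77  58  59  56  60  79 104 111 118 130 130  88  67  65  68  69  68  68  79 122 154 153 152 152 153 153 152 153]
222 [152 153 154 151 147 143 143 142 132 109 102  90 120 135 121  94  66  65  67  69  72  71  68  88 133 152 153 152 154 152 152 152 151]
223 [153 153 152 154 152 152 153 153 151 148 147 144 148 151 147 127  85  82  71  66  60  56  59  87 133 154 153 153 153 153 154 153 153]
224 [153 153 154 153 154 152 152 152 152 153 152 151 153 153 153 150 145 144 144 143 143 133 124 144 149 152 153 152 153 154 153 153 153]
225 [153 153 153 152 152 152 153 152 153 152 154 151 153 153 152 153 153 154 153 152 153 150 149 152 151 153 152 154 152 153 153 154 153]
```

```bash
cat >> h.py <<'E'
def tri(a,b):
    (o1,r1),(o2,r2)=ray("top",[a]),ray("side",[b]); r1,r2=r1[0],r2[0]
    st=np.linalg.lstsq(np.c_[r1,-r2],o2-o1,rcond=None)[0]; p,q=o1+st[0]*r1,o2+st[1]*r2
    return (p+q)/2,np.linalg.norm(p-q)
E
python3 - <<'E'
from h import *
t=cv2.imread("pics/top0.png"); s=cv2.imread("pics/side0.png")
g=cv2.cvtColor(t,cv2.COLOR_BGR2GRAY).astype(int); hs=cv2.cvtColor(t,cv2.COLOR_BGR2HSV); hss=cv2.cvtColor(s,cv2.COLOR_BGR2HSV)
def big(m,roi,close=1,op=0):
    k=np.zeros_like(m); x0,y0,x1,y1=roi; k[y0:y1,x0:x1]=m[y0:y1,x0:x1]
    k=k.astype(np.uint8)
    if op: k=cv2.morphologyEx(k,cv2.MORPH_OPEN,np.ones((op,op)))
    if close>1: k=cv2.morphologyEx(k,cv2.MORPH_CLOSE,np.ones((close,close)))
    return max(cv2.findContours(k,0,cv2.CHAIN_APPROX_NONE)[0],key=cv2.contourArea)
def rect(n,c,z):
    P=plane(n,c.reshape(-1,2),z)[:,:2]; r=cv2.minAreaRect((P*1000).astype(np.float32)); return r
c=big((g>84)&(g<105),(300,180,336,218),5,3)
print("cover",rect("top",c,.076))
o=big((hs[...,0]<25)&(hs[...,1]>90),(385,190,425,230),7); print("stand whole",rect("top",o,.052), cv2.boundingRect(o))
o=big((hs[...,0]<25)&(hs[...,1]>90)&(g>80),(385,190,425,230),11); print("stand top?",rect("top",o,.052))
h=big((g>24)&(g<50),(398,198,420,216)); print("handle top",rect("top",h,.127),h.reshape(-1,2).mean(0))
d=big((g>115)&(g<150),(262,175,302,220),7,3); print("drum",cv2.fitEllipse(d))
print("slot top",plane("top",[[318.2,198.2]],.076),"side",plane("side",[[311.1,194.6]],.076),tri((318.2,198.2),(311.1,194.6)))
print("handle top",plane("top",[[410.6,206.5]],.127),"side",plane("side",[[355,212.8]],.127),tri((410.6,206.5),(355,212.8)))
# stand corners from side crop
C=np.array([[276,407],[402,462],[500,403]])/4.6+[270,165]; P=plane("side",C-.4,.052); print(P, np.linalg.norm(np.diff(P,axis=0),axis=1),np.degrees(np.arctan2(*(np.diff(P,axis=0)[:,[1,0]].T))),"centre",(P[0]+P[2])/2)
C=np.array([[615,300],[715,265],[752,360],[650,397]])/4.7+[260,140]; P=plane("top",C-.4,.052); print(P,np.linalg.norm(np.diff(P,axis=0),axis=1))
E
```

```text
cover ((550.2943115234375, -9.459171295166016), (61.03426742553711, 77.53533935546875), 79.22271728515625)
stand whole ((515.2528686523438, -240.47409057617188), (59.82356643676758, 66.89799499511719), 18.174386978149414) (390, 196, 30, 29)
stand top? ((517.3909301757812, -244.44558715820312), (58.3215217590332, 57.954891204833984), 17.95712661743164)
handle top ((513.0599365234375, -236.2266845703125), (15.79269027709961, 34.55352020263672), 25.05169105529785) [407.1429 207.4286]
drum ((281.7803955078125, 192.3734130859375), (27.596837997436523, 29.43340492248535), 44.797203063964844)
slot top [[ 0.5503 -0.0087  0.076 ]] side [[ 0.548  -0.0133  0.076 ]] (array([ 0.5504, -0.0086,  0.074 ]), np.float64(0.00034044578133064876))
handle top [[ 0.5157 -0.2434  0.127 ]] side [[ 0.514  -0.2457  0.127 ]] (array([ 0.5156, -0.2435,  0.1259]), np.float64(0.0004216972463962539))
[[ 0.4776 -0.2249  0.052 ]
 [ 0.4972 -0.2808  0.052 ]
 [ 0.5519 -0.2621  0.052 ]] [0.0593 0.0578] [-70.6741  18.9525] centre [ 0.5147 -0.2435  0.052 ]
[[ 0.5347 -0.2031  0.052 ]
 [ 0.5536 -0.2616  0.052 ]
 [ 0.4981 -0.28    0.052 ]
 [ 0.4783 -0.2207  0.052 ]] [0.0614 0.0585 0.0625]
```

>>> drive_tool --motion '[[[0,0,0],[0,0,9],1],[[0,0,0],[0,0,9],1],[[0,0,0],[0,0,9],1],[[0,0,0],[0,0,9],1],[[0,0,0],[0,0,9],1],[[-6,-0.3,0],[0,0,0],1],[[-6,-0.3,0],[0,0,0],1],[[-6,-0.3,0],[0,0,0],1],[[-6,-0.3,0],[0,0,0],1],[[-6,-0.3,0],[0,0,0],1],[[-6,-0.3,0],[0,0,0],1],[[-6,-0.3,0],[0,0,0],1]]'

```text
time: 1.6
position: [0.4041, 0.1733, 0.2921]
tool_rot: [-1.84, -2.547, -0.0]
ft_force: [0.7, -1.0, -0.4]
grip_width: 0.997
grip_force: 0.0
```

```bash
cat >> h.py <<'E'
def go(pos,yaw=None):
    "tool-frame cm shift to TCP target pos, and rotvec (deg) to put tool z down and tool y at yaw deg"
    s=ctrl.get_state(); M=R.from_rotvec(s["tool_rot"]).as_matrix()
    print("t %.2f"%s["time"],"pos",s["position"],"yaw %.2f"%np.degrees(np.arctan2(M[1,1],M[0,1])),"z",M[:,2],"f",s["ft_force"],"grip",s["grip_width"],s["grip_force"])
    print("shift cm",M.T@(np.array(pos)-s["position"])*100)
    if yaw is not None:
        a=np.radians(yaw); y=np.array([np.cos(a),np.sin(a),0]); z=np.array([0,0,-1.]); T=np.c_[np.cross(y,z),y,z]
        print("turn deg",np.degrees(R.from_matrix(M.T@T).as_rotvec()))
E
python3 -c "
from h import *
go([.5158,-.243,.26],18.5)"
```

```text
t 1.60 pos [0.4041 0.1733 0.2921] yaw 18.31 z [ 0.0001  0.0003 -1.    ] f [ 0.745  -1.0437 -0.3624] grip 0.996651444229721 0.0
shift cm [-43.0359  -2.4774   3.1957]
turn deg [ 0.0107 -0.0156 -0.1859]
```

>>> drive_tool --motion '[[[-6,-0.35,0.4],[0,0,0],1],[[-6,-0.35,0.4],[0,0,0],1],[[-6,-0.35,0.4],[0,0,0],1],[[-6,-0.35,0.4],[0,0,0],1],[[-6,-0.35,0.4],[0,0,0],1],[[-6,-0.35,0.4],[0,0,0],1],[[-5,-0.3,0.4],[0,0,0],1],[[-2,0,0.4],[0,0,0],1],[[0,0,0],[0,0,0],1],[[0,0,0],[0,0,0],1]]'

```text
time: 2.85
position: [0.5162, -0.2392, 0.26]
tool_rot: [-1.838, -2.547, -0.001]
ft_force: [0.8, 0.7, -0.2]
grip_width: 0.999
grip_force: 0.0
```

```bash
python3 -c "
from h import *
go([.5158,-.243,.137],18.5)
shot('top','pics/top1.png',(250,130,440,270),4)
"
```

```text
t 2.85 pos [ 0.5162 -0.2392  0.26  ] yaw 18.37 z [-0.0006  0.0011 -1.    ] f [ 0.8342  0.6953 -0.2421] grip 0.9986904646496626 0.0
shift cm [-0.3637 -0.1571 12.2962]
turn deg [-0.0157 -0.0691 -0.1306]
```

>>> drive_tool --motion '[[[-0.35,-0.15,2.5],[0,0,0],1],[[0,0,2.5],[0,0,0],1],[[0,0,2.5],[0,0,0],1],[[0,0,2.5],[0,0,0],1],[[0,0,2.3],[0,0,0],1],[[0,0,0],[0,0,0],1],[[0,0,0],[0,0,0],0]]'

```text
time: 3.78
position: [0.5167, -0.2436, 0.1383]
tool_rot: [1.837, 2.547, 0.002]
ft_force: [0.2, 0.0, 0.1]
grip_width: 0.947
grip_force: 0.0
```

```bash
python3 -c "
from h import *
go([.5158,-.243,.137],18.5)
shot('side','pics/side1.png',(280,130,420,280),4)
"
```

```text
t 3.77 pos [ 0.5167 -0.2436  0.1383] yaw 18.38 z [ 0.0016  0.0002 -1.    ] f [0.2368 0.0473 0.1065] grip 0.9474239669637569 0.0
shift cm [ 0.0825 -0.0672  0.1341]
turn deg [ 0.0919  0.0198 -0.1183]
```

View pics/side1.png

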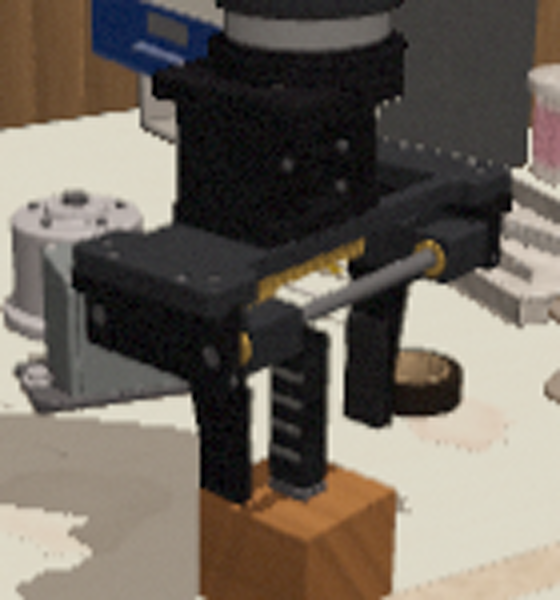

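The fingers straddle the handle: left finger at crop (222,430), handle at (298,420), right finger at (375,360). Next I close.

>>> drive_tool --motion '[[[0,0,0],[0,0,0],-0.4],[[0,0,0],[0,0,0],-0.5],[[0,0,0],[0,0,0],-0.6],[[0,0,0],[0,0,0],-0.6],[[0,0,0],[0,0,0],-0.7],[[0,0,0],[0,0,0],-0.8],[[0,0,0],[0,0,0],-0.8]]' --force 15

```text
time: 4.7
position: [0.5161, -0.2441, 0.1373]
tool_rot: [1.84, 2.547, 0.0]
ft_force: [0.0, 0.3, 0.0]
grip_width: 0.185
grip_force: 15.0
```

```bash
python3 -c "
from h import *
go([.5158,-.243,.137],18.5)
"
```

```text
t 4.70 pos [ 0.5161 -0.2441  0.1373] yaw 18.31 z [ 0.0002  0.     -1.    ] f [0.0251 0.3339 0.0268] grip 0.1851867416875206 14.999954348313622
shift cm [0.1136 0.0073 0.0261]
turn deg [ 0.0111  0.0024 -0.1853]
```

>>> drive_tool --motion '[[[0,0,0],[0,0,0],-0.9],[[0,0,0],[0,0,0],-0.9],[[0,0,-1.5],[0,0,0],-0.9],[[0,0,-2.5],[0,0,0],-0.9],[[0,0,-3],[0,0,0],-0.9],[[0,0,-3],[0,0,0],-0.9],[[0,0,-1],[0,0,9.7],-0.9],[[0,0,0],[0,0,9.7],-0.9],[[0,0,0],[0,0,9.7],-0.9],[[0,0,0],[0,0,0],-0.9]]' --force 55

```text
time: 5.95
position: [0.516, -0.2443, 0.248]
tool_rot: [2.418, 2.004, 0.001]
ft_force: [0.9, -0.6, -1.2]
grip_width: 0.181
grip_force: 55.0
```

```bash
python3 -c "
from h import *
go([.5415,-.009,.247],-10.8)
"
```

```text
t 5.95 pos [ 0.516  -0.2443  0.248 ] yaw -10.69 z [ 0.0006 -0.0001 -1.    ] f [ 0.9414 -0.62   -1.2273] grip 0.1806195871090498 55.00086223706603
shift cm [23.5916 -1.8569  0.1015]
turn deg [0.0362 0.0007 0.107 ]
```

>>> drive_tool --motion '[[[3,-0.36,0],[0,0,0],-0.9],[[5,-0.5,0],[0,0,0],-0.9],[[6,-0.5,0],[0,0,0],-0.9],[[6,-0.5,0],[0,0,0],-0.9],[[3.6,0,0],[0,0,0],-0.9],[[0,0,0],[0,0,0],-0.9],[[0,0,0],[0,0,0],-0.9]]'

```text
time: 6.82
position: [0.5418, -0.0099, 0.2476]
tool_rot: [2.419, 2.004, -0.0]
ft_force: [-0.4, 0.3, -1.4]
grip_width: 0.18
grip_force: 55.0
```

```bash
python3 -c "
from h import *
go([.5415,-.009,.247],-10.8)
shot('side','pics/side2.png',(270,140,360,250),5)
"
```

```text
t 6.83 pos [ 0.5418 -0.0099  0.2476] yaw -10.72 z [ 0.0002 -0.0007 -1.    ] f [-0.4335  0.3326 -1.3611] grip 0.18042617718311046 54.999457094818354
shift cm [ 0.0792 -0.0454  0.0598]
turn deg [0.0205 0.0354 0.0751]
```

View pics/side2.png

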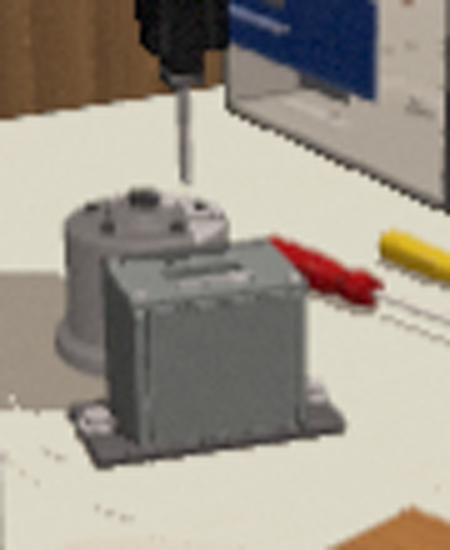

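```bash
python3 -c "
from h import *
print(proj('side',[[.5418,-.0099,.1173],[.5418,-.0099+.002,.1173],[.5438,-.0099,.1173],[.5503,-.009,.076],[.5503+.0167,-.009-.0032,.076],[.5503-.0167,-.009+.0032,.076]]))
M=proj('side',[[.5418,-.0099,.1173]])
"
```

```text
[[307.4053 176.6618]
 [306.9994 176.4099]
 [308.2402 176.5149]
 [311.1793 193.8059]
 [318.5932 192.9247]
 [303.6969 194.6951]]
```

>>> drive_tool --motion '[[[0.1,-0.05,1.5],[0,0,0],-0.9],[[0,0,1.5],[0,0,0],-0.9],[[0,0,0.7],[0,0,0],-0.9],[[0,0,0.2],[0,0,0],-0.9],[[0,0,0.2],[0,0,0],-0.9],[[0,0,0.2],[0,0,0],-0.9],[[0,0,0],[0,0,0],-0.9]]'

```text
time: 7.75
position: [0.5417, -0.0077, 0.2044]
tool_rot: [2.42, 2.003, 0.0]
ft_force: [0.4, -0.7, -0.4]
grip_width: 0.181
grip_force: 55.0
```

```bash
python3 -c "
from h import *
go([.5415,-.009,.1923],-10.8)
"
```

```text
t 7.75 pos [ 0.5417 -0.0077  0.2044] yaw -10.78 z [ 0.0003  0.0001 -1.    ] f [ 0.3646 -0.7459 -0.4467] grip 0.18122788213781948 54.9997222982347
shift cm [-0.1297  0.0078  1.2071]
turn deg [ 0.0144 -0.0099  0.0184]
```

>>> drive_tool --motion '[[[-0.1,0,0],[0,0,0],-0.9],[[0,0,0.2],[0,0,0],-0.9],[[0,0,0.2],[0,0,0],-0.9],[[0,0,0],[0,0,0],-0.9]]'

```text
time: 8.25
position: [0.5412, -0.0087, 0.2]
tool_rot: [-2.42, -2.003, 0.001]
ft_force: [0.3, 0.7, 0.0]
grip_width: 0.18
grip_force: 55.0
```

>>> drive_tool --motion '[[[0,0,0.2],[0,0,0],-0.9],[[0,0,0],[0,0,0],-0.9]]'

```text
time: 8.5
position: [0.5413, -0.0087, 0.1981]
tool_rot: [-2.42, -2.003, 0.0]
ft_force: [1.1, 0.5, -1.1]
grip_width: 0.181
grip_force: 55.0
```

>>> drive_tool --motion '[[[0,0,0.2],[0,0,0],-0.9],[[0,0,0],[0,0,0],-0.9]]'

```text
time: 8.75
position: [0.5413, -0.0087, 0.1961]
tool_rot: [-2.42, -2.003, 0.0]
ft_force: [0.3, -1.3, -1.7]
grip_width: 0.181
grip_force: 55.0
```

>>> drive_tool --motion '[[[0,0,0.2],[0,0,0],-0.9],[[0,0,0],[0,0,0],-0.9]]'

```text
time: 9.0
position: [0.5413, -0.0087, 0.1941]
tool_rot: [-2.42, -2.003, 0.0]
ft_force: [-0.7, 1.0, -1.0]
grip_width: 0.184
grip_force: 55.0
```

>>> drive_tool --motion '[[[0,0,0.2],[0,0,0],-0.9],[[0,0,0],[0,0,0],-0.9]]'

```text
time: 9.25
position: [0.5413, -0.0087, 0.1921]
tool_rot: [-2.42, -2.003, 0.0]
ft_force: [-0.1, -0.8, -1.1]
grip_width: 0.179
grip_force: 55.0
```

>>> drive_tool --motion '[[[0,0.2,0],[0,0,0],-0.9],[[0,0.2,0],[0,0,0],-0.9],[[0,0.2,0],[0,0,0],-0.9],[[0,0,0],[0,0,0],-0.9]]'

```text
time: 9.75
position: [0.5464, -0.0096, 0.192]
tool_rot: [-2.419, -2.001, 0.003]
ft_force: [-5.4, 1.2, 2.6]
grip_width: 0.184
grip_force: 55.0
```

>>> drive_tool --motion '[[[0,0.2,0],[0,0,0],-0.9],[[0,0.2,0],[0,0,0],-0.9],[[0,0.2,0],[0,0,0],-0.9]]'

```text
time: 10.12
position: [0.5523, -0.0107, 0.1916]
tool_rot: [-2.419, -2.002, 0.003]
ft_force: [-4.3, 1.1, -1.1]
grip_width: 0.185
grip_force: 55.0
```

>>> drive_tool --motion '[[[0,0.2,0],[0,0,0],-0.9],[[0,0.2,0],[0,0,0],-0.9]]'

```text
time: 10.38
position: [0.5557, -0.0113, 0.1911]
tool_rot: [-2.418, -2.001, 0.005]
ft_force: [-5.5, 1.3, -2.0]
grip_width: 0.178
grip_force: 55.0
```

>>> drive_tool --motion '[[[0,0.2,0],[0,0,0],-0.9],[[0,0.15,0],[0,0,0],-0.9]]'

```text
time: 10.62
position: [0.5593, -0.0121, 0.1912]
tool_rot: [-2.418, -2.001, 0.004]
ft_force: [-5.1, 0.6, -1.1]
grip_width: 0.183
grip_force: 55.0
```

>>> drive_tool --motion '[[[0,0.15,0],[0,0,0],-0.9],[[0,0.1,0],[0,0,0],-0.9]]'

```text
time: 10.88
position: [0.5629, -0.0129, 0.192]
tool_rot: [-2.42, -2.003, 0.001]
ft_force: [-3.1, -0.1, 1.2]
grip_width: 0.181
grip_force: 55.0
```

```bash
python3 -c "
from h import *
go([.5412,-.0088,.2],-10.8)
"
```

```text
t 10.88 pos [ 0.5629 -0.0129  0.192 ] yaw -10.78 z [-0.0005 -0.0002 -1.    ] f [-3.0627 -0.1151  1.1501] grip 0.18116244268819634 55.00050752889365
shift cm [-0.0072 -2.208  -0.8   ]
turn deg [-0.0261  0.0159  0.018 ]
```

>>> drive_tool --motion '[[[0,-0.1,0],[0,0,0],-0.9],[[0,0,-0.5],[0,0,0],-0.9],[[0,0,-0.5],[0,0,0],-0.9],[[0,-0.5,-0.1],[0,0,0],-0.9],[[0,-0.6,0],[0,0,0],-0.9],[[0,-0.6,0],[0,0,0],-0.9],[[0,-0.1,0],[0,0,0],-0.9],[[0,0,0],[0,0,0],-0.9]]'

```text
time: 11.88
position: [0.5443, -0.0091, 0.2033]
tool_rot: [-2.42, -2.003, -0.001]
ft_force: [0.1, 0.6, -1.0]
grip_width: 0.183
grip_force: 55.0
```

```bash
python3 -c "
from h import *
go([.5441,-.0094,.192],-10.8)
"
```

```text
t 11.88 pos [ 0.5443 -0.0091  0.2033] yaw -10.77 z [ 0.0003  0.0003 -1.    ] f [ 0.0517  0.574  -0.9618] grip 0.18266776621844083 54.999728947877884
shift cm [-0.0295 -0.0154  1.1301]
turn deg [ 0.0146 -0.0199  0.0293]
```

>>> drive_tool --motion '[[[0,0,0.2],[0,0,0],-0.9],[[0,0,0.2],[0,0,0],-0.9],[[0,0,0.1],[0,0,0],-0.9],[[0,0,0.1],[0,0,0],-0.9],[[0,0,0.1],[0,0,0],-0.9]]'

```text
time: 12.5
position: [0.5444, -0.0093, 0.1962]
tool_rot: [2.42, 2.003, 0.0]
ft_force: [-0.7, 0.4, -1.0]
grip_width: 0.179
grip_force: 55.0
```

>>> drive_tool --motion '[[[0,0,0.2],[0,0,0],-0.9],[[0,0,0.2],[0,0,0],-0.9],[[0,0,0],[0,0,0],-0.9]]'

```text
time: 12.88
position: [0.5442, -0.0093, 0.1921]
tool_rot: [-2.42, -2.003, 0.0]
ft_force: [1.6, 0.1, -1.2]
grip_width: 0.181
grip_force: 55.0
```

>>> drive_tool --motion '[[[0,0.2,0],[0,0,0],-0.9],[[0,0.2,0],[0,0,0],-0.9],[[0,0.2,0],[0,0,0],-0.9],[[0,0.15,0],[0,0,0],-0.9]]'

```text
time: 13.38
position: [0.5511, -0.0104, 0.1919]
tool_rot: [-2.419, -2.002, 0.002]
ft_force: [-4.4, 0.8, 1.4]
grip_width: 0.177
grip_force: 55.0
```

>>> drive_tool --motion '[[[0,0.15,0],[0,0,0],-0.9],[[0,0.15,0],[0,0,0],-0.9]]'

```text
time: 13.62
position: [0.5538, -0.011, 0.1914]
tool_rot: [-2.419, -2.002, 0.003]
ft_force: [-4.9, 1.5, -2.5]
grip_width: 0.177
grip_force: 55.0
```

>>> drive_tool --motion '[[[0,0.1,0],[0,0,0],-0.9],[[0,0.1,0],[0,0,0],-0.9]]'

```text
time: 13.88
position: [0.5555, -0.0113, 0.1912]
tool_rot: [-2.419, -2.002, 0.004]
ft_force: [-5.3, 1.5, -2.1]
grip_width: 0.183
grip_force: 55.0
```

>>> drive_tool --motion '[[[0,0.1,0],[0,0,0],-0.9],[[0,0.1,0],[0,0,0],-0.9]]'

```text
time: 14.12
position: [0.5575, -0.0118, 0.1913]
tool_rot: [-2.419, -2.002, 0.004]
ft_force: [-5.7, 0.7, -1.3]
grip_width: 0.183
grip_force: 55.0
```

>>> drive_tool --motion '[[[0,0.1,0],[0,0,0],-0.9],[[0,0.1,0],[0,0,0],-0.9]]'

```text
time: 14.38
position: [0.5596, -0.0122, 0.1914]
tool_rot: [-2.419, -2.002, 0.003]
ft_force: [-4.9, 1.1, -0.9]
grip_width: 0.177
grip_force: 55.0
```

>>> drive_tool --motion '[[[0,0.1,0],[0,0,0],-0.9],[[0,0.1,0],[0,0,0],-0.9]]'

```text
time: 14.62
position: [0.5628, -0.0128, 0.1922]
tool_rot: [2.42, 2.003, 0.0]
ft_force: [-3.4, 0.2, 2.4]
grip_width: 0.176
grip_force: 55.0
```

>>> drive_tool --motion '[[[0,0.1,0],[0,0,0],-0.9],[[0,0,0],[0,0,0],-0.9]]'

```text
time: 14.88
position: [0.5637, -0.013, 0.1925]
tool_rot: [2.42, 2.003, 0.001]
ft_force: [-3.9, 0.3, 2.8]
grip_width: 0.18
grip_force: 55.0
```

```bash
python3 -c "
from h import *
go([.5441,-.0094,.2033],-10.8)
shot('top','pics/top3.png',(260,165,345,235),7)
"
```

```text
t 14.88 pos [ 0.5637 -0.013   0.1925] yaw -10.79 z [ 0.0005 -0.0001 -1.    ] f [-3.9043  0.3215  2.8102] grip 0.18002781768902998 55.000298749655485
shift cm [-0.0133 -1.9968 -1.0848]
turn deg [ 0.0304 -0.002   0.0144]
```

View pics/top3.png

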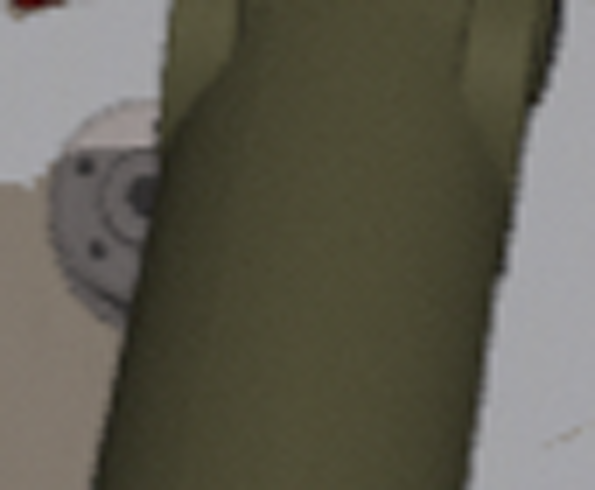

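The arm hides the adjuster from above (only the drum's left part shows, near crop (110,200)), so I continue by feel.

>>> drive_tool --motion '[[[0,-0.1,0],[0,0,0],-0.9],[[0,0,-0.5],[0,0,0],-0.9],[[0,0,-0.5],[0,0,0],-0.9],[[0,-0.5,-0.1],[0,0,0],-0.9],[[0,-0.6,0],[0,0,0],-0.9],[[0,-0.6,0],[0,0,0],-0.9],[[0,-0.2,0],[0,0,0],-0.9],[[0,0,0.2],[0,0,0],-0.9],[[0,0,0.2],[0,0,0],-0.9],[[0,0,0.1],[0,0,0],-0.9],[[0,0,0.1],[0,0,0],-0.9],[[0,0,0.1],[0,0,0],-0.9]]'

```text
time: 16.42
position: [0.5439, -0.0092, 0.1962]
tool_rot: [2.42, 2.003, -0.0]
ft_force: [0.3, -0.6, -0.7]
grip_width: 0.181
grip_force: 55.0
```

>>> drive_tool --motion '[[[0,0,0.2],[0,0,0],-0.9],[[0,0,0.2],[0,0,0],-0.9],[[0,0,0],[0,0,0],-0.9]]'

```text
time: 16.8
position: [0.5437, -0.0092, 0.1921]
tool_rot: [-2.42, -2.003, 0.0]
ft_force: [-0.3, -0.1, -0.2]
grip_width: 0.18
grip_force: 55.0
```

```bash
python3 -c "
from h import *
go([.5441,-.0094,.192],-10.8)
"
```

```text
t 16.80 pos [ 0.5437 -0.0092  0.1921] yaw -10.79 z [-0.0003 -0.     -1.    ] f [-0.309  -0.0677 -0.2401] grip 0.17996775939814288 54.99976912513375
shift cm [-0.0125  0.0394  0.0064]
turn deg [-0.0158  0.0056  0.0117]
```

>>> drive_tool --motion '[[[0,0.15,0],[0,0,0],-0.9],[[0,0.15,0],[0,0,0],-0.9],[[0,0,0],[0,0,0],-0.9]]'

```text
time: 17.18
position: [0.5464, -0.0096, 0.1922]
tool_rot: [-2.42, -2.002, 0.001]
ft_force: [-2.8, 0.8, 0.8]
grip_width: 0.182
grip_force: 55.0
```

>>> drive_tool --motion '[[[0,0.1,0],[0,0,0],-0.9],[[0,0,0],[0,0,0],-0.9]]'

```text
time: 17.42
position: [0.5471, -0.0098, 0.1921]
tool_rot: [-2.419, -2.002, 0.002]
ft_force: [-3.9, 0.5, 3.4]
grip_width: 0.184
grip_force: 55.0
```

>>> drive_tool --motion '[[[0,0.1,0],[0,0,0],-0.9],[[0,0,0],[0,0,0],-0.9]]'

```text
time: 17.68
position: [0.5483, -0.01, 0.1921]
tool_rot: [-2.42, -2.002, 0.001]
ft_force: [-4.8, 1.3, 3.2]
grip_width: 0.181
grip_force: 55.0
```

>>> drive_tool --motion '[[[0,0.1,0],[0,0,0],-0.9],[[0,0,0],[0,0,0],-0.9]]'

```text
time: 17.92
position: [0.549, -0.0101, 0.192]
tool_rot: [-2.419, -2.002, 0.002]
ft_force: [-5.7, 1.0, 2.7]
grip_width: 0.184
grip_force: 55.0
```

>>> drive_tool --motion '[[[0,0.1,0],[0,0,0],-0.9],[[0,0,0],[0,0,0],-0.9]]'

```text
time: 18.18
position: [0.5496, -0.0102, 0.192]
tool_rot: [-2.418, -2.001, 0.003]
ft_force: [-7.1, 1.1, 4.0]
grip_width: 0.18
grip_force: 55.0
```

>>> drive_tool --motion '[[[0,0.05,0],[0,0,0],-0.9],[[0,0,0],[0,0,0],-0.9]]'

```text
time: 18.42
position: [0.5499, -0.0103, 0.192]
tool_rot: [-2.418, -2.001, 0.004]
ft_force: [-6.8, 1.4, 4.3]
grip_width: 0.181
grip_force: 55.0
```

>>> drive_tool --motion '[[[0,0.05,0],[0,0,0],-0.9],[[0,0,0],[0,0,0],-0.9]]'

```text
time: 18.68
position: [0.5502, -0.0104, 0.1919]
tool_rot: [-2.418, -2.001, 0.004]
ft_force: [-8.0, 1.8, 5.7]
grip_width: 0.183
grip_force: 55.0
```

>>> drive_tool --motion '[[[0,0.05,0],[0,0,0],-0.9],[[0,0,0],[0,0,0],-0.9]]'

```text
time: 18.92
position: [0.5505, -0.0104, 0.1919]
tool_rot: [-2.417, -2.0, 0.005]
ft_force: [-8.6, 1.3, 5.5]
grip_width: 0.179
grip_force: 55.0
```

>>> drive_tool --motion '[[[0,0.05,-0.05],[0,0,0],-0.9],[[0,0,0],[0,0,0],-0.9]]'

```text
time: 19.18
position: [0.5506, -0.0104, 0.192]
tool_rot: [-2.417, -2.0, 0.006]
ft_force: [-8.7, 1.1, 4.0]
grip_width: 0.175
grip_force: 55.0
```

>>> drive_tool --motion '[[[0,0.05,-0.05],[0,0,0],-0.9],[[0,0,0],[0,0,0],-0.9]]'

```text
time: 19.42
position: [0.5507, -0.0104, 0.192]
tool_rot: [-2.416, -2.0, 0.007]
ft_force: [-8.4, 1.8, 2.2]
grip_width: 0.185
grip_force: 55.0
```

>>> drive_tool --motion '[[[0,0.05,0],[0,0,0],-0.9],[[0,0,0],[0,0,0],-0.9]]'

```text
time: 19.68
position: [0.551, -0.0104, 0.192]
tool_rot: [-2.416, -2.0, 0.008]
ft_force: [-9.2, 2.3, 2.6]
grip_width: 0.182
grip_force: 55.0
```

>>> drive_tool --motion '[[[0,0.05,0],[0,0,0],-0.9],[[0,0,0],[0,0,0],-0.9]]'

```text
time: 19.92
position: [0.5513, -0.0105, 0.192]
tool_rot: [-2.415, -1.999, 0.008]
ft_force: [-9.3, 2.3, 3.1]
grip_width: 0.178
grip_force: 55.0
```

>>> drive_tool --motion '[[[0,0.05,0],[0,0,0],-0.9],[[0,0,0],[0,0,0],-0.9]]'

```text
time: 20.18
position: [0.5516, -0.0106, 0.1919]
tool_rot: [-2.415, -1.999, 0.009]
ft_force: [-10.2, 2.3, 4.0]
grip_width: 0.181
grip_force: 55.0
```

>>> drive_tool --motion '[[[0,0.05,0],[0,0,0],-0.9],[[0,0.04,0],[0,0,0],-0.9],[[0,0,0],[0,0,0],-0.9]]'

```text
time: 20.55
position: [0.5521, -0.0107, 0.1918]
tool_rot: [-2.414, -1.999, 0.01]
ft_force: [-10.9, 2.5, 3.8]
grip_width: 0.182
grip_force: 55.0
```

>>> drive_tool --motion '[[[0,0.05,0],[0,0,0],-0.9],[[0,0,0],[0,0,0],-0.9],[[0,0,0],[0,0,0],-0.9]]'

```text
time: 20.92
position: [0.5524, -0.0107, 0.1918]
tool_rot: [-2.414, -1.998, 0.01]
ft_force: [-11.6, 1.8, 4.5]
grip_width: 0.178
grip_force: 55.0
```

```bash
python3 -c "
from h import *
go([.5441,-.0094,.192],-10.8)
f=[]
shot('side','pics/side3.png',(270,100,360,220),5)
for i in range(3): ctrl.get_image('side'); f.append(ctrl.get_state()['ft_force'])
print(np.array(f), ctrl.get_state()['torque'])
"
```

```text
t 20.93 pos [ 0.5524 -0.0107  0.1918] yaw -10.76 z [-0.0099  0.0017 -0.9999] f [-11.5607   1.7818   4.5074] grip 0.17793365527408442 55.002109673805535
shift cm [-0.0279 -0.8423 -0.0081]
turn deg [-0.5776  0.0124  0.0374]
[[-12.2605   1.7244   4.0369]
 [-11.305    2.1525   5.4146]
 [-12.0346   2.6643   4.6515]] [0.5938 3.4108 0.0379]
```

View pics/side3.png

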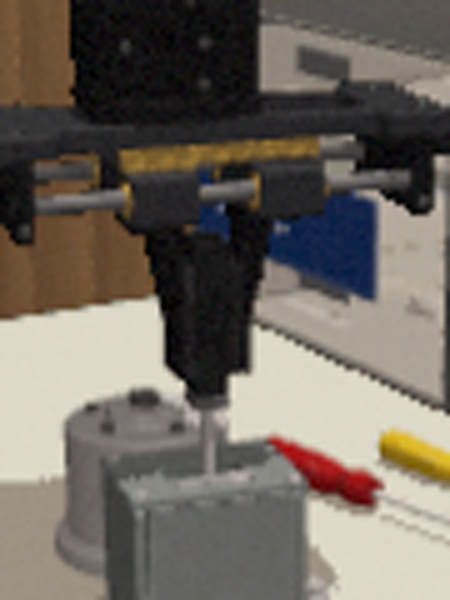

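The blade stands upright in the slot at crop (210,460), and the force holds at 12 N. I hold a moment longer, then ease off, lift out and inspect from above.

>>> drive_tool --motion '[[[0,0.02,0],[0,0,0],-0.9],[[0,0,0],[0,0,0],-0.9],[[0,0,0],[0,0,0],-0.9],[[0,0,0],[0,0,0],-0.9],[[0,0,0],[0,0,0],-0.9]]'

```text
time: 21.75
position: [0.5525, -0.0107, 0.1918]
tool_rot: [-2.414, -1.998, 0.011]
ft_force: [-12.1, 2.8, 5.0]
grip_width: 0.179
grip_force: 55.0
```

>>> drive_tool --motion '[[[0,-0.1,0],[0,0,0],-0.9],[[0,-0.1,0],[0,0,0],-0.9],[[0,-0.1,0],[0,0,0],-0.9],[[0,-0.05,0],[0,0,0],-0.9],[[0,0,0],[0,0,0],-0.9]]'

```text
time: 22.38
position: [0.5513, -0.0105, 0.192]
tool_rot: [-2.418, -2.001, 0.004]
ft_force: [-4.7, 1.9, -2.1]
grip_width: 0.177
grip_force: 55.0
```

```bash
python3 -c "
from h import *
go([.5441,-.0094,.192],-10.8)
"
```

```text
t 22.38 pos [ 0.5513 -0.0105  0.192 ] yaw -10.78 z [-0.0037  0.0002 -1.    ] f [-4.7105  1.8642 -2.1407] grip 0.17677559069159285 54.9996834481135
shift cm [-0.0233 -0.7319  0.0028]
turn deg [-0.2127  0.0265  0.0248]
```

>>> drive_tool --motion '[[[0,-0.1,0],[0,0,0],-0.9],[[0,-0.08,0],[0,0,0],-0.9],[[0,0,-0.1],[0,0,0],-0.9],[[0,0,0],[0,0,0],-0.9]]'

```text
time: 22.88
position: [0.5512, -0.0107, 0.1945]
tool_rot: [2.42, 2.002, 0.001]
ft_force: [-4.5, 0.3, -1.2]
grip_width: 0.177
grip_force: 55.0
```

>>> drive_tool --motion '[[[0,0,-0.5],[0,0,0],-0.9],[[0,0,-1],[0,0,0],-0.9],[[0,0,-2],[0,0,0],-0.9],[[0,0,-2],[0,0,0],-0.9],[[-5,0,0],[0,0,0],-0.9],[[-5,0,0],[0,0,0],-0.9],[[-5,0,0],[0,0,0],-0.9],[[-4,0,0],[0,0,0],-0.9],[[0,0,0],[0,0,0],-0.9]]'

```text
time: 24.0
position: [0.5148, -0.2021, 0.251]
tool_rot: [2.425, 1.991, 0.001]
ft_force: [0.3, 0.5, 0.3]
grip_width: 0.181
grip_force: 55.0
```

```bash
python3 -c "
from h import *
go([.5161,-.2441,.248],18.3)
shot('top','pics/top4.png',(262,170,342,230),9)
"
```

```text
t 24.00 pos [ 0.5148 -0.2021  0.251 ] yaw -11.21 z [ 0.0033 -0.0027 -1.    ] f [0.3227 0.5284 0.2986] grip 0.18105277153498636 54.999392721801996
shift cm [-4.0917  0.9388  0.3076]
turn deg [  0.1816   0.1674 -29.5123]
```

View pics/top4.png

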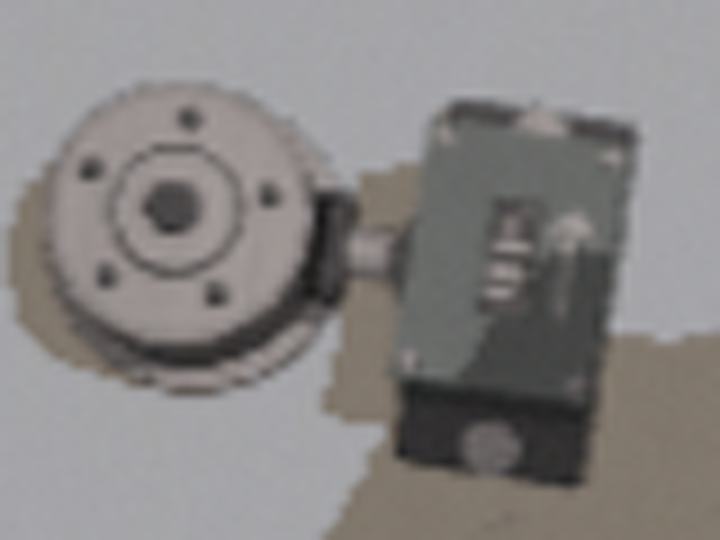

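The drum is at crop (172,208), with the dark shoe at (335,248) now up against its rim. The shoe's back edge has moved from about px 303.2 to 301.1, roughly 5.6 mm. I'll check that against the contact geometry, using the image already taken.

```bash
python3 - <<'E'
from h import *
np.set_printoptions(linewidth=200)
D=plane("top",[[280.7,192.7]],.08)[0]; print("drum",D)
a=np.radians(-10.8); ya=np.array([-np.sin(a),np.cos(a),0]); xa=np.array([np.cos(a),np.sin(a),0])
S=np.array([.5503,-.009,0]); print("lateral offset of drum from slot along adj x",(D-S)@xa,"y",(D-S)@ya)
m=[D*[1,1,0]-ya*d+xa*e+[0,0,.058] for e in(-.017,0,.017) for d in(.040,.046)]
print(proj("top",m))
A=cv2.imread("pics/top0.png"); g0=cv2.cvtColor(A,cv2.COLOR_BGR2GRAY)
B=shot("top"); g1=cv2.cvtColor(B,cv2.COLOR_BGR2GRAY)
for r in range(192,203,2): print(r,g0[r,290:310],"\n    ",g1[r,290:310])
E
```

```text
drum [0.5669 0.0902 0.08  ]
lateral offset of drum from slot along adj x -0.002267406306092778 y 0.10057514582852115
[[295.1108 202.5382]
 [297.3072 202.8979]
 [296.2073 196.3768]
 [298.3995 196.7352]
 [297.2993 190.2393]
 [299.4873 190.5964]]
192 [123  72  80 121 140 127  89  95 127  90  47  62  65  81 112 112 110 108 102  98] 
     [134  75  87 133 151 135  93  37  37  60  71  87 120 120 122 121 120 119 112 105]
194 [140 139 142 142 140 136 111  70  77  52  43  66  61  59  98 111 105  92  90  97] 
     [151 149 153 153 154 147 117  25  47  71  66  79 119 122 120 121 116 100  95 106]
196 [139 141 142 142 139 116  74  59  51  37  44  67  77 102 116 102  73  76  96  97] 
     [149 152 151 152 150 128  74  28  54  68  90 131 130 129 126 111  79  81 107 107]
198 [138 140 143 141 135 112  53  47  45  32  53  67  94 127 118  82  72  78  97  97] 
     [147 152 153 151 145 118  46  36  60  72  94 133 137 138 127  88  79  87 105 104]
200 [136 141 139 132 105  50  51  45  48  44  65  60  61  88  84  63  65  88  97  97] 
     [148 153 151 143 114  48  29  48  73  70  65  90  95  95  91  70  71  96 105 105]
202 [138 137 119  83  58  47  62  75  39  40  65  63  79 111 109  98  77  96 100  99] 
     [150 147 127  90  56  44  28  41  57  49  87 123 121 118 118 104  84 107 107 107]
```

The shoe's face edge is at px ≈297/296.5, against a predicted touch line at 297.3 to 295.1, so it bears on the drum, which agrees with the force. Now I return the tool.

>>> drive_tool --motion '[[[-2,0.45,0],[0,0,0],-0.9],[[-2,0.45,0],[0,0,0],-0.9],[[0,0,0],[0,0,-9.8],-0.9],[[0,0,0],[0,0,-9.8],-0.9],[[0,0,0],[0,0,-9.8],-0.9],[[0,0,0],[0,0,0],-0.9],[[0,0,0],[0,0,0],-0.9]]'

```text
time: 24.98
position: [0.5175, -0.2372, 0.2494]
tool_rot: [1.834, 2.55, 0.001]
ft_force: [0.2, 0.1, -0.5]
grip_width: 0.185
grip_force: 55.0
```

```bash
python3 -c "
from h import *
go([.5161,-.2441,.1373],18.3)
shot('side','pics/side4.png',(300,140,420,270),4)
"
```

```text
t 24.98 pos [ 0.5175 -0.2372  0.2494] yaw 18.55 z [ 0.0006  0.0001 -1.    ] f [ 0.1635  0.0593 -0.4855] grip 0.1849217670278493 54.99974140897393
shift cm [-0.6052 -0.3544 11.2138]
turn deg [0.0372 0.0047 0.2517]
```

View pics/side4.png

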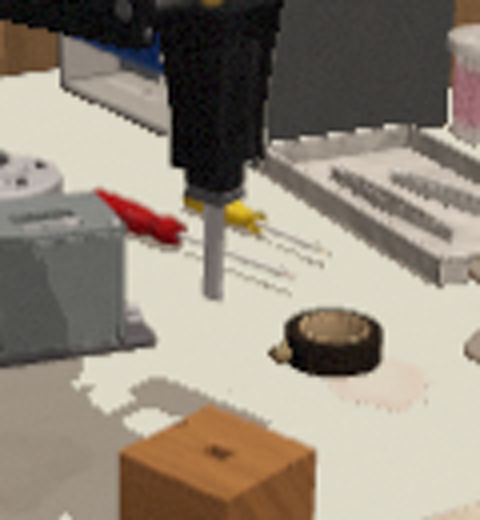

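```bash
python3 - <<'E'
from h import *
p=np.array([.5175,-.2372,.2494])
print("pred tip,ferrule",proj("side",[p-[0,0,.1303],p-[0,0,.085]]).ravel())
a=cv2.imread("pics/side4.png"); g=cv2.cvtColor(cv2.resize(a,None,fx=.25,fy=.25,interpolation=cv2.INTER_AREA),cv2.COLOR_BGR2GRAY)
print(g[46:78:2,45:62])
print("hole",plane("side",[[354.4,252.6]],.052),"pred hole px",proj("side",[[.5161,-.2441,.052]]))
q=proj("side",[[.5175,-.2372,.119],[.5175+.001,-.2372,.119],[.5175,-.2372+.001,.119]]); print(q[1]-q[0],q[2]-q[0])
E
```

```text
pred tip,ferrule [353.9804 215.0061 354.4241 189.4316]
[[209 137  52  37  26  17  19  22  19  17  12  20  25  23  40 106 187]
 [184  68  47  51  55  54  47  47  48  38  45  69  78  69  76  93 160]
 [194 100  88  87  80  79  63  52  51  52  59  66  83 126 166 183 207]
 [179 146 133 119 105 106 114 105  99  94 100 126 168 177 181 183 186]
 [213 214 201 201 192 144 116 105 104 108 108 104 110 117 129 136 133]
 [ 93 154 213 218 217 205 122 104 105 106 111 121 134 122 112 110 107]
 [161 185 210 216 219 206 123 103 105 106 123 183 213 202 192 155 150]
 [144 197 184 171 177 174 122 104 105 116 136 184 215 217 216 216 216]
 [200 213 213 214 217 199 111 102 106 118 142 188 210 212 211 216 216]
 [213 202 201 198 184 171 108 106 112 120 147 197 198 187 177 180 194]
 [215 217 216 216 218 203 113 106 110 122 153 211 215 214 216 207 199]
 [216 216 215 216 217 202 111 107 112 124 147 198 204 199 183 189 212]
 [217 216 217 217 212 173 115 109 112 130 165 213 218 216 217 214 202]
 [216 217 216 217 212 172 113 110 114 133 168 214 218 216 216 217 217]
 [217 217 216 217 216 205 169 130 117 130 165 213 218 217 216 217 217]
 [215 216 217 216 216 216 216 217 216 212 212 216 216 216 216 216 216]]
hole [[ 0.5155 -0.2437  0.052 ]] pred hole px [[354.8186 252.6074]]
[ 0.5122 -0.1178] [-0.3193 -0.2097]
```

>>> drive_tool --motion '[[[-0.6,-0.35,0.5],[0,0,0.25],-0.9],[[0,0,2],[0,0,0],-0.9],[[0,0,2],[0,0,0],-0.9],[[0,0,1.2],[0,0,0],-0.9],[[0,0,0],[0,0,0],-0.9],[[0,0,0],[0,0,0],-0.9]]'

```text
time: 25.78
position: [0.5157, -0.2452, 0.1926]
tool_rot: [1.838, 2.547, 0.0]
ft_force: [-0.5, 0.3, -1.2]
grip_width: 0.179
grip_force: 55.0
```

```bash
python3 -c "
from h import *
go([.5161,-.2441,.1373],18.3)
"
```

```text
t 25.77 pos [ 0.5157 -0.2452  0.1926] yaw 18.36 z [ 0.0006 -0.0003 -1.    ] f [-0.4811  0.2836 -1.1738] grip 0.1790645803183729 54.99983352608979
shift cm [0.0924 0.0675 5.5278]
turn deg [0.0275 0.0288 0.0598]
```

>>> drive_tool --motion '[[[0.09,0.07,0.4],[0,0,0],-0.9],[[0,0,0.5],[0,0,0],-0.9],[[0,0,0.5],[0,0,0],-0.9],[[0,0,0.4],[0,0,0],-0.9],[[0,0,0],[0,0,0],-0.9]]'

```text
time: 26.4
position: [0.5156, -0.2438, 0.1738]
tool_rot: [-1.838, -2.547, 0.0]
ft_force: [-0.0, 0.5, -1.6]
grip_width: 0.179
grip_force: 55.0
```

>>> drive_tool --motion '[[[0,0,0.8],[0,0,0],-0.9],[[0,0,0.8],[0,0,0],-0.9],[[0,0,0.8],[0,0,0],-0.9],[[0,0,0.8],[0,0,0],-0.9],[[0,0,0],[0,0,0],-0.9]]'

```text
time: 27.02
position: [0.5153, -0.2437, 0.1414]
tool_rot: [-1.838, -2.546, 0.001]
ft_force: [-0.0, -0.5, 0.1]
grip_width: 0.182
grip_force: 55.0
```

```bash
python3 -c "
from h import *
go([.5161,-.2441,.1373],18.3)
"
```

```text
t 27.02 pos [ 0.5153 -0.2437  0.1414] yaw 18.36 z [-0.0015  0.0004 -1.    ] f [-0.0102 -0.5425  0.0597] grip 0.1817707059601619 54.99967407435179
shift cm [-0.0636  0.0626  0.4081]
turn deg [-0.0775 -0.0468  0.0552]
```

>>> drive_tool --motion '[[[0,0.06,0.2],[0,0,0],-0.9],[[0,0,0.15],[0,0,0],-0.9],[[0,0,0.05],[0,0,0],-0.9],[[0,0,0],[0,0,0],-0.9]]'

```text
time: 27.52
position: [0.5164, -0.2437, 0.1383]
tool_rot: [1.838, 2.547, 0.0]
ft_force: [0.0, 0.1, -0.7]
grip_width: 0.182
grip_force: 55.0
```

>>> drive_tool --motion '[[[0,0,0.05],[0,0,0],-0.9],[[0,0,0.05],[0,0,0],-0.9],[[0,0,0],[0,0,0],-0.9]]'

```text
time: 27.9
position: [0.5164, -0.2437, 0.1373]
tool_rot: [1.839, 2.547, 0.0]
ft_force: [-0.3, -0.0, -1.3]
grip_width: 0.181
grip_force: 55.0
```

>>> drive_tool --motion '[[[0,0,0.05],[0,0,0],-0.9],[[0,0,0.05],[0,0,0],-0.9],[[0,0,0],[0,0,0],-0.9]]'

```text
time: 28.28
position: [0.5164, -0.2438, 0.1372]
tool_rot: [-1.838, -2.547, -0.001]
ft_force: [-3.3, 0.6, 8.1]
grip_width: 0.181
grip_force: 55.0
```

>>> drive_tool --motion '[[[0,0,0.05],[0,0,0],-0.9],[[0,0,0],[0,0,0],-0.9]]'

```text
time: 28.52
position: [0.5164, -0.2438, 0.1372]
tool_rot: [-1.838, -2.547, -0.002]
ft_force: [-4.2, 1.8, 11.5]
grip_width: 0.18
grip_force: 55.0
```

>>> drive_tool --motion '[[[0,0,-0.13],[0,0,0],-0.9],[[0,0,0],[0,0,0],-0.9],[[0,0,0],[0,0,0],-0.55],[[0,0,0],[0,0,0],-0.4],[[0,0,0],[0,0,0],0.2],[[0,0,0],[0,0,0],0.6],[[0,0,0],[0,0,0],0.6],[[0,0,0],[0,0,0],0.6]]' --force 20

```text
time: 29.52
position: [0.5164, -0.2437, 0.1371]
tool_rot: [1.838, 2.547, 0.0]
ft_force: [0.3, 0.3, -1.2]
grip_width: 0.67
grip_force: 0.0
```

>>> drive_tool --motion '[[[0,0,-1.5],[0,0,0],0.6],[[0,0,-3],[0,0,0],0.6],[[0,0,-4],[0,0,0],0.6],[[0,0,-4],[0,0,0],0.6],[[-4,-4,-2],[0,0,0],0.6],[[-5,-2,0],[0,0,0],0.6],[[-5,0,0],[0,0,0],0.6],[[0,0,0],[0,0,0],0.6],[[0,0,0],[0,0,0],0.6]]'

```text
time: 30.65
position: [0.5035, -0.3952, 0.2824]
tool_rot: [-1.839, -2.547, -0.0]
ft_force: [-0.4, 0.6, -0.5]
grip_width: 0.801
grip_force: 0.0
```

```bash
python3 -c "
from h import *
go([.5161,-.2441,.1373],18.3)
im=shot('side','pics/side5.png',(220,150,460,300),3)
d=cv2.absdiff(im,cv2.imread('pics/side0.png')).max(2)
for n,(a,b,c,e) in dict(handle=(342,205,368,256),beaker=(238,222,275,275),tape=(366,212,400,240),vial=(430,225,455,265)).items(): print(n,(d[b:e,a:c]>40).sum())
"
```

```text
t 30.65 pos [ 0.5035 -0.3952  0.2824] yaw 18.35 z [-0.0001  0.0003 -1.    ] f [-0.3756  0.6236 -0.5309] grip 0.8006172798613239 0.0
shift cm [13.939   5.9559 14.5156]
turn deg [-0.0022 -0.0201  0.0514]
handle 85
beaker 202
tape 0
vial 0
```

View pics/side5.png

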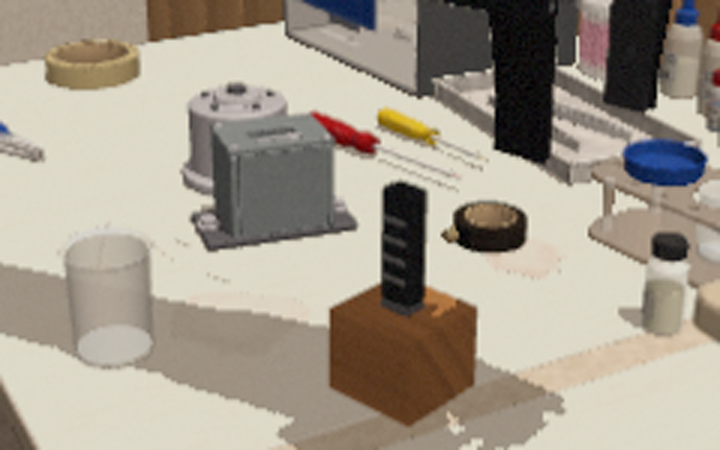

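The tool stands upright at crop (403,245) with its ferrule on the stand, and the beaker (108,300), vial (667,285) and tape (490,225) are untouched; the only change is the arm's shadow. I'm handing it in.

```bash
python3 -c "
from bench import ctrl
print(ctrl.close_job())"
```

```text
the job is handed in; nothing more can be done
None
```

The job is handed in: I turned the star wheel in three strokes until the shoe bore on the drum with about 12 N held for just over a second, then put the tool back upright and fully home, leaving the other things untouched (about 31 s of the 72 s).

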